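Drain the steel cup and dose it at the syrup pump

ROBOT

A 6-joint arm with a two-finger parallel gripper is mounted at the origin on the work surface. World frame = base frame: x ahead of the robot, y to its left, z up, the work surface at z = 0. Lengths are in m, angles in degrees, forces in N, time in s.
With the tool pointing down it reaches from about 0.25 to 0.725 m from the base axis. Payload 9.7 kg.
Tool frame: the origin (TCP) lies between the finger pads; the fingertips stand 19 mm ahead of it and the grasp point (between the pads) is the TCP; z points along the fingers, y is the line along which they close (so a half turn about z gives the same grasp; the last joint's range is limited). The gripper opens to 85 mm and grips with 20 to 120 N. Pads are 22 mm wide; open, the fingers measure 114 mm over their backs; the gripper's body (76 mm by 85 mm) begins 54 mm behind the grasp point. The pads swing forward as they close: fully open they stand 13 mm farther back than shut.
Start: joints at [-71.104, 4.979, 10.078, 95.1, 0, 90], TCP at [0.178, -0.52, 0.25] pointing down, gripper open.
Joint ranges: [-179.16, 179.16], [-48.56, 103.87], [-65.8, 70.77], [-126.05, 130.52], [-82.76, 87.17], [-180, 180]. Speed limits (degrees/s): [127.2, 127.2, 147.25, 180, 180, 180].

INTERFACE

Orientations are given as [roll, pitch, yaw] about the fixed x, y, z axes, in that order (R = Rz(yaw) Ry(pitch) Rx(roll)).
In Python, from workcell import bot gives the robot as it stands. The module is installed in compiled form; this text tells all that it offers.
- The arm moves only by the shell command python3 -m crank 'ROWS' [OPENING] [FORCE]. ROWS is JSON, a list that holds one entry, the list of rows, each a list of 6 numbers: the shift along the world's x, y, z as a fraction of full scale, then the turn, a rotation vector about the world's x, y, z as a fraction of full scale. In form: [[[x, y, z, wx, wy, wz], ...]]. A call has 1 to 20 rows; each row shifts and turns the commanded pose from where the row before left it; what a row does not reach is not made up. Full scale, the value 1, is 20 mm for a shift and 0.12 rad for a turn. A row lasts 1/12 s, in which the tool goes at most 41.7 mm and 7.16 degrees, less where a joint would pass 70% of its speed; a pose out of reach is approached as far as the arm can. A call with a number of a shift or a turn outside -1 to 1 is refused whole. A call with a gripper value outside its range is refused whole. OPENING is the opening, from 0 (shut) to 1 (fully open), set as the call begins (- or left out, the last holds). The fingers move at their own pace and stop on an object; FORCE is the grip in N (left out, the last holds). Time passes only in rows, so rows that do not move let the fingers close. It gives the time, the measured TCP pose, the force, the opening and the grip force at its end, in the units of the state.
- bot.get_obs(): the state, without advancing time (a new reading comes with each control period).
- bot.camera(name): name is "scene" or "top" or "wrist"; returns the picture (400x640x3 uint8, red, green, blue); there is no depth.
- bot.camera_model(name): a dict with "vertical_fov" (degrees; the focal length in pixels is half the picture's height over the tangent of half this angle, whatever the lens; pixels are square), "cx", "cy" (the principal point, pixels), "R" (3x3) and "t" (3): a world point X has camera coordinates R X + t. Camera axes: x right, y down, z forward; pixel columns grow to the right and rows downward; lengths in m; the calibration is good to about 2 mm. A picture is of the moment at which its call begins: read the wrist's pose just before it. camera_model takes no time and is no camera call; for the wrist camera it gives the pose at the moment of the call.
- bot.job_done(): hands the job in; it is judged then, once.
The state is a dict: "time": time; "q": joint angles; "qd": joint speeds; "joint_efforts": joint torques, N m; "ee_pos": TCP position; "tcp_rot": TCP orientation; "wrist_force": force on the tool from outside, world axes, zero at the start; "torque": the same for the moment, N m; "opening": finger opening in m; "grasp_force": force on a finger pad.
Only numpy, scipy, OpenCV 4.12 (cv2) and the standard library are available. Lean on these libraries where they do the work, as an engineer would, in place of code of your own. Each camera call takes 0.05 s, during which the arm holds its last target. There are 200 camera calls.

TASK

Take the steel cup and tip it to about 45 degrees with its mouth over the blue bowl, holding it there for a second to drain, then stand it upright on the black mat, centred under the spout of the syrup pump, and let go of it. Then press the pump's red head all the way down, and let it spring back up with the cup still standing under the spout. Do not work the pump without the cup under it, and leave the bowl and everything else where it stands.

Things in the scene. Friction and masses are not known exactly. Their poses are not given: they have to be found in the camera images.
- cup: Loose, open, straight round steel cup, 60 mm in outer diameter and 100 mm tall, wall 3 mm, 160 g, standing upright at the start. Origin at the centre of its underside, z axis up its axis to the mouth.
- cup_rim (a point): Centre of the cup's mouth, on its axis 100 mm above the cup's origin.
- bowl: Loose blue ceramic drain bowl standing on the counter, 160 mm across its rim, 50 mm tall, 0.7 kg. Origin at the centre of its underside, z up. Stays where it is.
- rack: Fixed dispenser rack; its place and yaw vary. Origin on the counter on the axis of its amber syrup bottle (72 mm in diameter up to z 180 mm, then shoulder and 34 mm black collar to z 230 mm), which carries the pump. z up; the spout points to -x of this frame. The white shelf's legs stand at x = 16 and 150 mm, y = +-155 mm.
- shelf_front (a point): Middle of the front rail (8 mm thick, along y, 350 mm long) of the rack's white wire shelf, at x = +12 mm, z = 329 mm in the rack's frame; the wire deck runs from there back to x = +152 mm; nothing stands on it. Only 67 mm of room is left above the pump head, so the tool must come in leaning, from the spout's side.
- pump_top (a point): Centre of the flat top of the pump's red round head (40 mm in diameter, 18 mm tall), 258 mm above the counter when up; moves down with the head. Axes as the rack's.
- pump (a joint): Travel of the pump head in m: 0 when up, 0.014 when fully down. Sprung: it takes about 3 N to start and 8 N to hold fully down, and it springs back up when let go.
- spout_tip (a point): Outlet of the white spout, 205 mm above the counter. The spout is a fixed tube of 11 mm diameter that leaves the bottle's collar below the red head, runs 85 mm out along -x of the rack, nowhere higher than 230 mm, and turns down at its end.
- mat (a point): Centre of the top of the round black drip mat under the spout outlet (96 mm in diameter, 4 mm thick, fixed to the rack). The cup belongs here. Axes as the rack's.
- jar_a: White jar with a wooden lid under the shelf at one side of the bottle, 68 mm in diameter, 110 mm tall, loose. Origin at its underside. To be left alone.
- jar_b: Green glass jar under the shelf on the other side of the bottle, 68 mm in diameter, 130 mm tall, loose. Origin at its underside. To be left alone.
- mug: Yellow mug, 80 mm in diameter, 95 mm tall, handle at its +y, loose. Origin at its underside. To be left alone.
- mill: Wooden pepper mill, 54 mm in diameter, 172 mm tall, loose. Origin at its underside. To be left alone.
- spatula: Wooden spatula lying on the counter near the robot, 200 mm long along its x, under 30 mm tall, loose. To be left alone.
There are look-alikes about, which are no part of the job. What is shaped like the cup but purple is not meant.

How it is judged (in metres and radians):
On the way, in this order (a step that is already met when the one before it is completed fails the run):
1. the cup is held tipped 33 to 57 degrees with the centre of its mouth above the bowl (within 65 mm of the bowl's axis) (angle between cup's own z axis and vertical between 0.576 and 0.995 rad and horizontal distance between cup_rim and bowl below 0.065 m and height (world z) of cup_rim above 0.06 m), for 0.4 s.
2. the cup stands upright on the mat, its axis within 20 mm of the spout's outlet, and the fingers have let go of it (horizontal distance between cup_rim and spout_tip below 0.02 m and angle between cup's own z axis and vertical below 0.12 rad and z of cup_rim in the frame of mat below 0.106 m and contact force between the fingers and cup below 0.1 N), for 0.2 s.
3. the pump head is pressed all the way down (12 mm or more of 14) with the cup standing under the spout (value of joint pump above 0.012 m and horizontal distance between cup_rim and spout_tip below 0.02 m and angle between cup's own z axis and vertical below 0.12 rad and z of cup_rim in the frame of mat below 0.106 m), for 0.1 s.
At the end, for the whole second after the job is handed in: The cup stands upright and still on the mat, its axis within 20 mm of the spout's outlet, and the pump head is fully up again (within 2 mm) (horizontal distance between cup_rim and spout_tip below 0.02 m and angle between cup's own z axis and vertical below 0.12 rad and z of cup_rim in the frame of mat below 0.106 m and value of joint pump below 0.002 m and linear speed of cup below 0.02 m/s); the robot touches nothing.
It fails at once if the pump is worked (more than 7 mm) without the cup under the spout (within 30 mm) (value of joint pump above 0.007 m and horizontal distance between cup_rim and spout_tip above 0.03 m).
It fails at once if the cup is tipped right over (more than 80 degrees) (angle between cup's own z axis and vertical above 1.4 rad).
It fails at once if the bowl, a jar, the mug, the mill or the spatula is moved more than 30 mm (distance of any of bowl, jar_a, jar_b, mug, mill, spatula from where it was at the start of the episode above 0.03 m).
It also fails if it takes over 61 s, if anything falls off the work surface, if the arm or the gripper's body presses on something with over 40 N, if the wrist force passes 120 N, or if a joint passes its speed limit or range.

## Working session

There is one attempt and no reset: what is moved stays moved. The work goes in short steps, Python scripts to look and compute and a shell command to move; the robot and the scene stay as the last step left them, time stands still between calls to the robot, and variables do not carry over. Pictures are saved under pics/ and viewed, at most 10 in all, crops included, and the job is handed in when it is done.

```bash
mkdir -p pics; python3 - <<'E'
from workcell import bot
import cv2
for n in("scene","top"):
    im=bot.camera(n); cv2.imwrite(f"pics/{n}0.png",im[:,:,::-1]); m=bot.camera_model(n); print(n,m)
o=bot.get_obs();print(o)
E
```

```text
scene {'vertical_fov': 43.02044276609632, 'cx': 318.35122419352456, 'cy': 197.24169450590156, 'R': array([[-0.71236508,  0.70165214, -0.01484168],
       [ 0.59595359,  0.59361349, -0.54079788],
       [-0.37064177, -0.39409048, -0.84102163]]), 't': array([ 0.38145466, -0.18594497,  1.89481379])}
top {'vertical_fov': 48.521114312916616, 'cx': 320.3911760258935, 'cy': 190.4361956676488, 'R': array([[ 0.02109125, -0.99977688, -0.00115813],
       [-0.9970187 , -0.02094703, -0.07426256],
       [ 0.07422173,  0.00272097, -0.99723805]]), 't': array([-0.01219993,  0.53059309,  1.66171549])}
{'time': 0.1, 'q': array([-7.11047425e+01,  5.00958769e+00,  1.00384042e+01,  9.51014469e+01,
        1.42724772e-03,  9.00009321e+01]), 'qd': array([-0.00295896, -0.01273023,  0.07871413,  0.03494724,  0.03030855,
        0.02282231]), 'joint_efforts': array([ 5.80669821e-04, -5.21557224e+01,  4.65655267e+01,  1.59022881e-02,
        3.79869687e-05,  1.61023110e-06]), 'ee_pos': array([ 0.17805386, -0.52017282,  0.24963296]), 'tcp_rot': array([-1.79927370e+02, -1.42606501e-03,  1.88943236e+01]), 'wrist_force': array([ 0.8383789 , -0.22173895,  0.2809484 ]), 'torque': array([0.01488182, 0.00972223, 0.02183986]), 'grasp_force': 0.0, 'opening': 0.08548814952499433}
```

View pics/scene0.png

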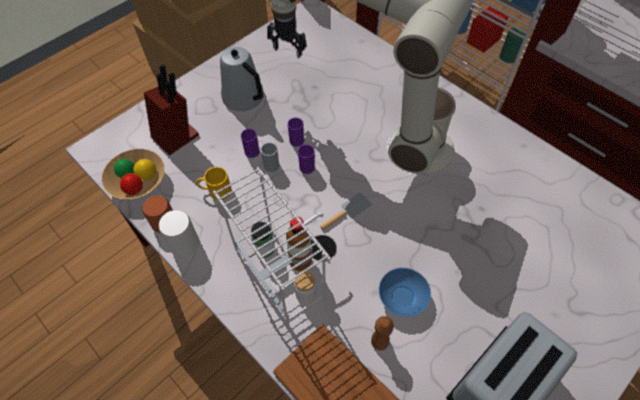

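View pics/top0.png

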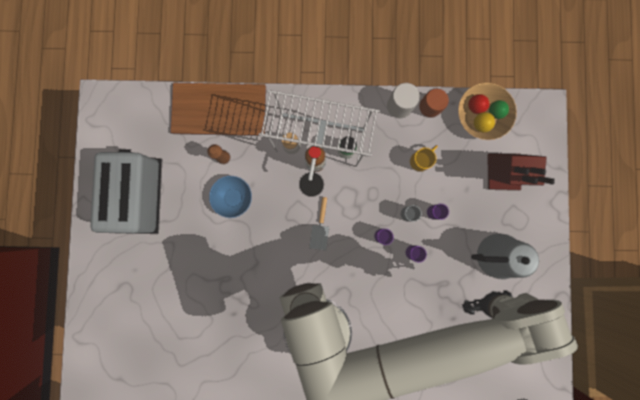

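Scene view: the steel cup is at (270,157), with purple look-alikes at (250,143), (296,131) and (307,159). The bowl is at (405,293), the mat at (322,247) and the red head at (296,223). In the top view these are: grey cup (411,213), purple cups (438,212), (384,237), (416,253), bowl (230,196), mat (312,185), red head (315,153). Only the grey one is steel. I'll confirm it in a crop.

```bash
cat > h.py <<'E'
import numpy as np, cv2
from workcell import bot
def ray(n,p,m=None):
    m=m or bot.camera_model(n); f=200/np.tan(np.radians(m["vertical_fov"]/2))
    R,t=np.array(m["R"]),np.array(m["t"])
    d=R.T@np.array([(p[0]-m["cx"])/f,(p[1]-m["cy"])/f,1]); return -R.T@t,d/np.linalg.norm(d)
def plane(n,p,z,m=None):
    c,d=ray(n,p,m); return c+d*(z-c[2])/d[2]
def tri(rs):
    A=sum(np.eye(3)-np.outer(d,d) for c,d in rs); b=sum((np.eye(3)-np.outer(d,d))@c for c,d in rs)
    return np.linalg.solve(A,b)
def proj(n,X,m=None):
    m=m or bot.camera_model(n); f=200/np.tan(np.radians(m["vertical_fov"]/2))
    x=m["R"]@np.array(X)+m["t"]; return np.array([m["cx"]+f*x[0]/x[2],m["cy"]+f*x[1]/x[2]])
def blobs(im,lo,hi,amin=15,box=None):
    h=cv2.cvtColor(im,cv2.COLOR_RGB2HSV); k=cv2.inRange(h,np.array(lo),np.array(hi))
    if box: z=np.zeros_like(k); x0,y0,x1,y1=box; z[y0:y1,x0:x1]=k[y0:y1,x0:x1]; k=z
    n,l,s,c=cv2.connectedComponentsWithStats(k)
    return [(c[i].round(1).tolist(),s[i].tolist()) for i in range(1,n) if s[i][4]>=amin]
E
python3 - <<'E'
from h import *
T=cv2.imread("pics/top0.png")[:,:,::-1].copy();S=cv2.imread("pics/scene0.png")[:,:,::-1].copy()
for nm,lo,hi,bt,bs in [("blue",(95,90,40),(115,255,255),(200,170,260,225),(370,260,440,325)),
 ("red",(0,150,100),(6,255,255),(295,140,335,170),(280,205,315,240)),("red2",(170,150,60),(179,255,255),(295,140,335,170),(280,205,315,240)),
 ("black",(0,0,0),(179,255,55),(290,165,335,205),(305,225,345,265)),
 ("yellow",(18,130,80),(30,255,255),(400,140,445,180),(190,160,240,205))]:
    print(nm,"top",blobs(T,lo,hi,8,bt),"scene",blobs(S,lo,hi,8,bs))
a=cv2.resize(T[190:270,365:465],None,fx=4,fy=4,interpolation=2)
b=cv2.resize(S[110:190,220:320],None,fx=4,fy=4,interpolation=2)
c=cv2.resize(T[130:210,265:365],None,fx=4,fy=2.8*4/2.8,interpolation=2)[:, :]
d=cv2.resize(S[190:270,255:355],None,fx=4,fy=4,interpolation=2)
g=np.vstack([np.hstack([a,b]),np.hstack([c,d])])
g=cv2.resize(g,(750,600)); cv2.imwrite("pics/crop1.png",g[:,:,::-1])
E
```

```text
blue top [([227.1, 195.4], [210, 177, 35, 39, 1059])] scene [([404.4, 291.9], [379, 268, 52, 49, 1937])]
red top [([314.1, 151.9], [308, 147, 13, 11, 118])] scene [([293.4, 222.1], [290, 219, 8, 7, 35]), ([298.5, 226.5], [297, 225, 4, 4, 8])]
red2 top [] scene []
black top [([311.1, 184.9], [301, 174, 21, 21, 325])] scene [([327.3, 244.2], [316, 236, 20, 21, 224]), ([314.5, 248.4], [312, 245, 7, 8, 31]), ([317.6, 255.9], [313, 252, 9, 8, 38])]
yellow top [([423.3, 158.5], [411, 146, 26, 24, 433])] scene [([214.1, 179.2], [196, 167, 33, 33, 514]), ([224.6, 191.2], [219, 187, 12, 9, 48])]
```

View pics/crop1.png

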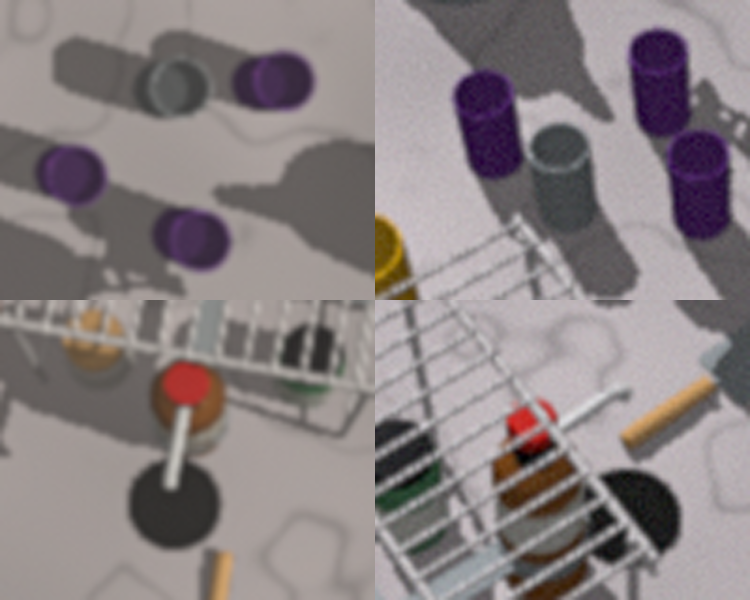

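The crop shows one bare steel cup: its rim is at top (413,213) and scene (269,149). The other three are clearly purple. The spout tip is at top (311,180) and scene (322,214).

```bash
python3 - <<'E'
from h import *
np.set_printoptions(precision=4,suppress=True)
print("cup rim top",plane("top",(413,212.7),.1),"scene",plane("scene",(269.3,148.7),.1))
print("purples",[plane("top",p,.1)[:2] for p in((440.5,211.3),(384.2,236.7),(416.5,254))])
print("purples scene",[plane("scene",(220+x/3.75,110+y/3.75),.1)[:2] for x,y in((484,95),(658,52),(698,152))])
print("bowl",plane("top",(227+3,195.8),.05),plane("scene",(404.5,290),.05))
print("mat",plane("top",(311.5,184.5),.004))
print("pump",plane("top",(314.1,151.9),.258))
print("spout",plane("top",(310.9,179.9),.21),plane("scene",(322.5,214.5),.21))
print("mug",plane("top",(423,158.5),.095), "spat",plane("top",(323,200),.01),plane("top",(318,236),.01))
print("mill",plane("top",(215,150),.17), plane("scene",(382,325),.17))
E
```

```text
cup rim top [ 0.4515 -0.3356  0.1   ] scene [ 0.4479 -0.3314  0.1   ]
purples [array([ 0.4587, -0.4344]), array([ 0.3635, -0.2331]), array([ 0.3045, -0.3489])]
purples scene [array([ 0.208 , -0.1749]), array([ 0.0518, -0.093 ]), array([0.118 , 0.0127])]
bowl [0.5014 0.3345 0.05  ] [0.4966 0.3336 0.05  ]
mat [0.554  0.0335 0.004 ]
pump [0.639  0.0216 0.258 ]
spout [0.5514 0.0311 0.21  ] [0.5508 0.0375 0.21  ]
mug [ 0.6494 -0.3719  0.095 ] spat [ 0.4952 -0.0117  0.01  ] [0.3585 0.0044 0.01  ]
mill [0.6527 0.3676 0.17  ] [0.6642 0.3769 0.17  ]
```

```bash
cat >> h.py <<'E'
from scipy.spatial.transform import Rotation as Ro
def goal(az,lean,inward=False):
    a,b=np.radians(az),np.radians(lean)
    z=np.array([np.sin(b)*np.cos(a),np.sin(b)*np.sin(a),-np.cos(b)])
    x=np.array([np.cos(b)*np.cos(a),np.cos(b)*np.sin(a),np.sin(b)])
    if inward: x=-x
    return Ro.from_matrix(np.column_stack([x,np.cross(z,x),z]))
def plan(pos,az,lean,inward=False):
    o=bot.get_obs(); R0=Ro.from_euler("xyz",o["tcp_rot"],degrees=True)
    d=(np.array(pos)-o["ee_pos"])/.02; w=(goal(az,lean,inward)*R0.inv()).as_rotvec()/.12
    print("shift",d.round(2),"turn",w.round(2),"q",o["q"].round(1))
E
python3 -m crank '[[[0,0,0,0,0,-0.5],[0,0,0,0,0,-0.5],[0,0,0,0,0,0]]]' 1 60
python3 - <<'E'
from h import *
print(bot.get_obs()["q"].round(1))
plan((.36,-.267,.25),-36.6,45); plan((.36,-.267,.25),-36.6,45,True)
E
```

```text
time: 0.35
ee_pos: [0.1781, -0.5202, 0.2499]
tcp_rot: [-180.0, 0.0, 11.9]
wrist_force: [-0.7, -0.2, -0.6]
opening: 0.0857
grasp_force: 0.0
[-71.1   5.   10.1  95.1  -0.   97. ]
shift [9.100e+00 1.266e+01 1.000e-02] turn [-1.45 -6.58 -6.68] q [-71.1   5.   10.1  95.1  -0.   97. ]
shift [9.100e+00 1.266e+01 1.000e-02] turn [-7.96  1.74 17.94] q [-71.1   5.   10.1  95.1  -0.   97. ]
```

```bash
python3 -m crank '[[[0.45,0.63,0,-0.4,0.09,0.9],[0.45,0.63,0,-0.4,0.09,0.9],[0.45,0.63,0,-0.4,0.09,0.9],[0.45,0.63,0,-0.4,0.09,0.9],[0.45,0.63,0,-0.4,0.09,0.9],[0.45,0.63,0,-0.4,0.09,0.9],[0.45,0.63,0,-0.4,0.09,0.9],[0.45,0.63,0,-0.4,0.09,0.9],[0.45,0.63,0,-0.4,0.09,0.9],[0.45,0.63,0,-0.4,0.09,0.9],[0.45,0.63,0,-0.4,0.09,0.9],[0.45,0.63,0,-0.4,0.09,0.9],[0.45,0.63,0,-0.4,0.09,0.9],[0.45,0.63,0,-0.4,0.09,0.9],[0.45,0.63,0,-0.4,0.09,0.9],[0.45,0.63,0,-0.4,0.09,0.9],[0.45,0.63,0,-0.4,0.09,0.9],[0.45,0.63,0,-0.4,0.09,0.9],[0.45,0.63,0,-0.4,0.09,0.9],[0.45,0.63,0,-0.4,0.09,0.9]]]'
python3 - <<'E'
from h import *
m=bot.camera_model("wrist"); im=bot.camera("wrist"); cv2.imwrite("pics/w1.png",im[:,:,::-1])
plan((.36,-.267,.17),-36.6,45,True)
print(proj("wrist",(.45,-.334,.1),m)); o=bot.get_obs()
R=Ro.from_euler("xyz",o["tcp_rot"],degrees=True); c=-m["R"].T@m["t"]
print("cam in tool",R.inv().apply(c-o["ee_pos"]))
E
```

```text
time: 2.02
ee_pos: [0.3809, -0.2846, 0.2566]
tcp_rot: [-178.7, 43.6, 145.0]
wrist_force: [-0.9, 0.3, 0.1]
opening: 0.0853
grasp_force: 0.0
shift [-1.1   0.84 -4.33] turn [ 0.02 -0.25 -0.17] q [-36.6 -48.5 -39.7  55.1   0.1  -1.7]
[321.4730435  134.32861525]
cam in tool [ 0.08089595  0.0008084  -0.12480085]
```

View pics/w1.png

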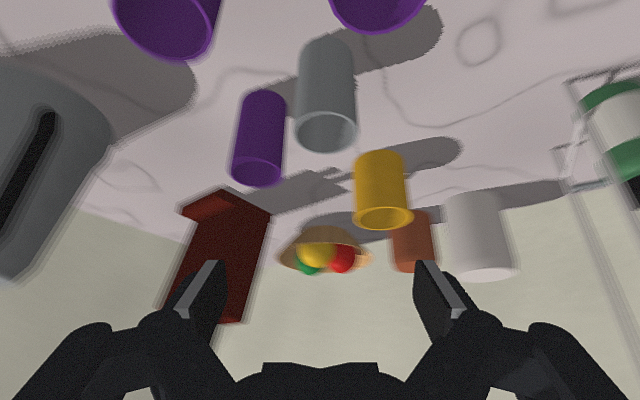

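The wrist view is upside down, with the camera under the tool. It shows the steel cup at (327,130), clear of the purple ones. I'll refine its position and plan a 40° lean at azimuth -22°, so the camera passes between the purple cups.

```bash
python3 - <<'E'
from h import *
m=bot.camera_model("wrist")
print("cup wrist",plane("wrist",(326.5,131),.1,m))
print(tri([ray("wrist",(326.5,131),m),ray("top",(413,212.7)),ray("scene",(269.3,148.7))]))
c=np.array([.450,-.336,.08]); z=goal(-22,40,True).as_matrix()[:,2]; print(z)
plan(c-z*.10,-22,40,True)
E
```

```text
cup wrist [ 0.4502721  -0.32672818  0.1       ]
[ 0.45041412 -0.33120501  0.10036157]
[ 0.59598229 -0.24079248 -0.76604444]
shift [ 0.42 -1.41 -5.  ] turn [0.4  0.39 1.94] q [-36.6 -48.5 -39.7  55.1   0.1  -1.7]
```

```bash
python3 -m crank '[[[0.09,-0.2,-0.6,0.07,0.07,0.32],[0.09,-0.2,-0.6,0.07,0.07,0.32],[0.09,-0.2,-0.6,0.07,0.07,0.32],[0.09,-0.2,-0.6,0.07,0.07,0.32],[0.09,-0.2,-0.6,0.07,0.07,0.32],[0,-0.2,-0.6,0.07,0.07,0.32],[0,0,-0.7,0,0,0],[0,0,-0.7,0,0,0],[0,0,0,0,0,0]]]'
python3 - <<'E'
from h import *
c=np.array([.450,-.331,.08])
plan(c,-22,40,True)
E
```

```text
time: 2.82
ee_pos: [0.3878, -0.3087, 0.153]
tcp_rot: [179.4, 39.4, 156.4]
wrist_force: [0.2, -0.4, -1.6]
opening: 0.0856
grasp_force: 0.0
shift [ 3.11 -1.11 -3.65] turn [-0.1  -0.06  0.17] q [-46.4 -40.  -44.8  48.3  14.8 -18.1]
```

```bash
python3 -m crank '[[[0.39,-0.14,-0.45,-0.01,0,0.02],[0.39,-0.14,-0.45,-0.01,0,0.02],[0.39,-0.14,-0.45,-0.01,0,0.02],[0.39,-0.14,-0.45,-0.01,0,0.02],[0.39,-0.14,-0.45,-0.01,0,0.02],[0.39,-0.14,-0.45,-0.01,0,0.02],[0.39,-0.14,-0.45,-0.01,0,0.02],[0.39,-0.14,-0.5,-0.01,0,0.02],[0,0,0,0,0,0]]]'
python3 - <<'E'
from h import *
plan((.450,-.331,.08),-22,40,True)
im=bot.camera("wrist"); cv2.imwrite("pics/w2.png",im[:,:,::-1])
E
```

```text
time: 3.57
ee_pos: [0.4517, -0.3314, 0.0824]
tcp_rot: [-179.9, 39.7, 158.1]
wrist_force: [-0.3, -0.4, 0.0]
opening: 0.0853
grasp_force: 0.0
shift [-0.09  0.02 -0.12] turn [ 0.   -0.04 -0.01] q [-42.3 -27.5 -46.2  33.4  12.7 -16. ]
```

View pics/w2.png

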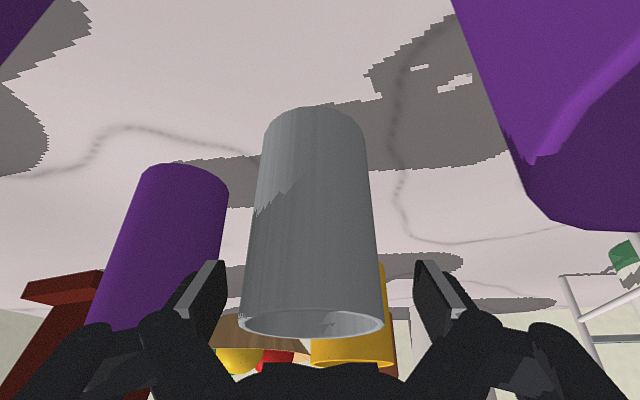

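The cup sits between the open pads, at (312,220), slightly left of centre. Now I'll close and lift.

```bash
python3 -m crank '[[[0,0,0,0,0,0],[0,0,0,0,0,0],[0,0,0,0,0,0],[0,0,0,0,0,0],[0,0,0,0,0,0],[0,0,0,0,0,0],[0,0,0,0,0,0],[0,0,0,0,0,0],[0,0,0,0,0,0],[0,0,0,0,0,0]]]' 0 50
python3 -m crank '[[[0,0,0.4,0,0,0],[0,0,0.8,0,0,0],[0,0,1,0,0,0],[0,0,1,0,0,0],[0,0,1,0,0,0],[0,0,1,0,0,0],[0,0,0.8,0,0,0],[0,0,0,0,0,0]]]'
python3 - <<'E'
from h import *
plan((.40,-.10,.24),0,0,True);plan((.490,.325,.21),33,0,True)
im=bot.camera("wrist"); cv2.imwrite("pics/w3.png",im[:,:,::-1])
E
```

```text
time: 4.45
ee_pos: [0.452, -0.3323, 0.0853]
tcp_rot: [-179.7, 40.0, 158.2]
wrist_force: [-2.8, -1.5, 6.6]
opening: 0.0575
grasp_force: 53.9
time: 5.12
ee_pos: [0.4524, -0.3321, 0.2082]
tcp_rot: [-179.7, 40.1, 158.3]
wrist_force: [-0.0, 0.7, -1.2]
opening: 0.057
grasp_force: 53.6
shift [-2.62 11.61  1.59] turn [1.15 5.76 3.05] q [-42.3 -30.4 -34.1  47.9  12.8 -16. ]
shift [ 1.88 32.86  0.09] turn [-0.55  6.03  7.64] q [-42.3 -30.4 -34.1  47.9  12.8 -16. ]
```

View pics/w3.png

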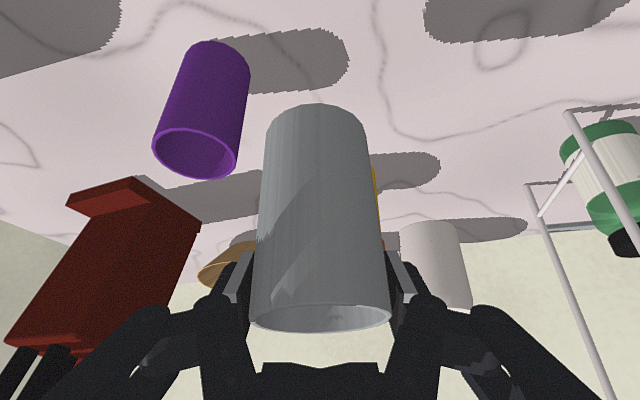

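Cup held. I'll carry it to the bowl with x pulled back to 0.40, clear of the rack.

```bash
python3 -m crank '[[[-0.17,0.73,0.1,0.07,0.36,0.19],[-0.17,0.73,0.1,0.07,0.36,0.19],[-0.17,0.73,0.1,0.07,0.36,0.19],[-0.17,0.73,0.1,0.07,0.36,0.19],[-0.17,0.73,0.1,0.07,0.36,0.19],[-0.17,0.73,0.1,0.07,0.36,0.19],[-0.17,0.73,0.1,0.07,0.36,0.19],[-0.17,0.73,0.1,0.07,0.36,0.19],[-0.17,0.73,0.1,0.07,0.36,0.19],[-0.17,0.73,0.1,0.07,0.36,0.19],[-0.17,0.73,0.1,0.07,0.36,0.19],[-0.17,0.73,0.1,0.07,0.36,0.19],[-0.17,0.73,0.1,0.07,0.36,0.19],[-0.17,0.73,0.1,0.07,0.36,0.19],[-0.17,0.73,0.1,0.07,0.36,0.19],[-0.17,0.73,0.1,0.07,0.36,0.19]]]'
python3 -m crank '[[[0,0.9,0,0,0,0.2],[0,0.9,0,0,0,0.2],[0,0.9,0,0,0,0.2],[0,0.9,0,0,0,0.2],[0,0.9,0,0,0,0.2],[0,0.9,0,0,0,0.2],[0,0.9,0,0,0,0.2],[0,0.9,0,0,0,0.2],[0,0.9,0,0,0,0.2],[0,0.9,0,0,0,0.2],[0,0.9,0,0,0,0.2],[0,0.9,0,0,0,0.2]]]'
python3 - <<'E'
from h import *
plan((.490,.328,.20),33.8,-3,True)
E
```

```text
time: 6.5
ee_pos: [0.3965, -0.0972, 0.2345]
tcp_rot: [-179.9, -0.5, -180.0]
wrist_force: [0.3, 0.5, -1.4]
opening: 0.0575
grasp_force: 53.8
time: 7.5
ee_pos: [0.3966, 0.1188, 0.2342]
tcp_rot: [-179.9, -0.4, -163.5]
wrist_force: [0.2, 0.1, -1.5]
opening: 0.0577
grasp_force: 53.8
shift [ 4.67 10.46 -1.71] turn [-0.14  0.36  2.51] q [ 16.8 -13.5  -9.   94.8  -0.1   0.2]
```

```bash
python3 -m crank '[[[0.36,0.8,-0.13,-0.01,0.03,0.19],[0.36,0.8,-0.13,-0.01,0.03,0.19],[0.36,0.8,-0.13,-0.01,0.03,0.19],[0.36,0.8,-0.13,-0.01,0.03,0.19],[0.36,0.8,-0.13,-0.01,0.03,0.19],[0.36,0.8,-0.13,-0.01,0.03,0.19],[0.36,0.8,-0.13,-0.01,0.03,0.19],[0.36,0.8,-0.13,-0.01,0.03,0.19],[0.36,0.8,-0.13,-0.01,0.03,0.19],[0.36,0.8,-0.13,-0.01,0.03,0.19],[0.36,0.8,-0.13,-0.01,0.03,0.19],[0.36,0.8,-0.13,-0.01,0.03,0.19],[0.36,0.8,-0.13,-0.01,0.03,0.19],[0,0,0,0,0,0]]]'
python3 -m crank '[[[0,0,0,0,0,0],[0,0,0,0,0,0],[0,0,0,0,0,0],[0,0,0,0,0,0],[0,0,0,0,0,0],[0,0,0,0,0,0],[0,0,0,0,0,0],[0,0,0,0,0,0],[0,0,0,0,0,0],[0,0,0,0,0,0],[0,0,0,0,0,0],[0,0,0,0,0,0],[0,0,0,0,0,0],[0,0,0,0,0,0]]]'
python3 - <<'E'
from h import *
im=np.hstack([cv2.resize(bot.camera(n)[a:a+120,b:b+160],None,fx=2.5,fy=2.5,interpolation=2) for n,a,b in(("top",130,150),("scene",200,330))])
cv2.imwrite("pics/c4.png",im[:,:,::-1])
plan((.40,.15,.20),15,0,True)
E
```

```text
time: 8.67
ee_pos: [0.4909, 0.3278, 0.1986]
tcp_rot: [179.8, -3.3, -146.4]
wrist_force: [-0.1, 0.6, -1.4]
opening: 0.0573
grasp_force: 54.2
time: 9.83
ee_pos: [0.4909, 0.326, 0.2021]
tcp_rot: [179.8, -3.0, -146.5]
wrist_force: [0.1, 0.9, -1.8]
opening: 0.0572
grasp_force: 54.1
shift [-4.54 -8.8  -0.1 ] turn [ 0.16 -0.41 -2.68] q [33.5 12.7 13.4 93.7  0.2  0.1]
```

View pics/c4.png

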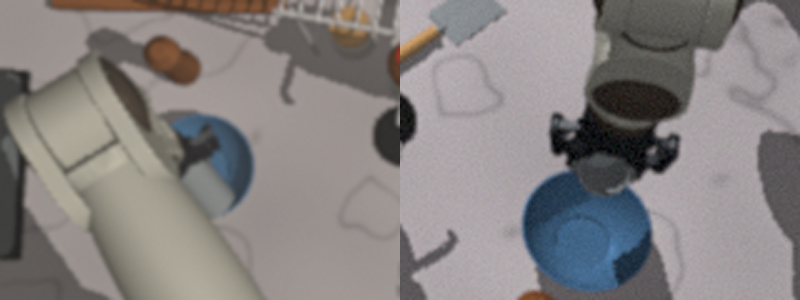

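The cup is tipped about 43° over the bowl in both views (top (205,165), scene (605,175) in the crop). Now to the mat.

```bash
python3 -m crank '[[[-0.33,-0.73,0,0.01,-0.03,-0.2],[-0.33,-0.73,0,0.01,-0.03,-0.2],[-0.33,-0.73,0,0.01,-0.03,-0.2],[-0.33,-0.73,0,0.01,-0.03,-0.2],[-0.33,-0.73,0,0.01,-0.03,-0.2],[-0.33,-0.73,0,0.01,-0.03,-0.2],[-0.33,-0.73,0,0.01,-0.03,-0.2],[-0.33,-0.73,0,0.01,-0.03,-0.2],[-0.33,-0.73,0,0.01,-0.03,-0.2],[-0.33,-0.73,0,0.01,-0.03,-0.2],[-0.33,-0.73,0,0.01,-0.03,-0.2],[-0.33,-0.73,0,0.01,-0.03,-0.2],[-0.33,-0.73,0,0.01,-0.03,-0.2],[-0.33,-0.73,0,0.01,-0.03,-0.2]]]'
python3 - <<'E'
from h import *
plan((.46,.0335,.14),3.5,40,True)
E
```

```text
time: 11.1
ee_pos: [0.398, 0.1209, 0.2022]
tcp_rot: [-179.9, 0.0, -165.9]
wrist_force: [0.4, -0.6, -1.0]
opening: 0.0572
grasp_force: 54.3
shift [ 3.1  -4.37 -3.11] turn [ 0.91 -5.75 -1.48] q [ 17.  -14.1 -13.1  91.   -0.1   2.8]
```

```bash
python3 -m crank '[[[0.2,-0.27,-0.2,0.06,-0.36,-0.09],[0.2,-0.27,-0.2,0.06,-0.36,-0.09],[0.2,-0.27,-0.2,0.06,-0.36,-0.09],[0.2,-0.27,-0.2,0.06,-0.36,-0.09],[0.2,-0.27,-0.2,0.06,-0.36,-0.09],[0.2,-0.27,-0.2,0.06,-0.36,-0.09],[0.2,-0.27,-0.2,0.06,-0.36,-0.09],[0.2,-0.27,-0.2,0.06,-0.36,-0.09],[0.2,-0.27,-0.2,0.06,-0.36,-0.09],[0.2,-0.27,-0.2,0.06,-0.36,-0.09],[0.2,-0.27,-0.2,0.06,-0.36,-0.09],[0.2,-0.27,-0.2,0.06,-0.36,-0.09],[0.2,-0.27,-0.2,0.06,-0.36,-0.09],[0.2,-0.27,-0.2,0.06,-0.36,-0.09],[0.2,-0.27,-0.2,0.06,-0.36,-0.09],[0.2,-0.27,-0.2,0.06,-0.36,-0.09],[0,0,0,0,0,0]]]'
python3 - <<'E'
from h import *
plan((.553,.0335,.12),3.5,40,True)
im=bot.camera("wrist"); cv2.imwrite("pics/w5.png",im[:,:,::-1])
m=bot.camera_model("wrist")
print("pred spout",proj("wrist",(.5535,.0335,.205),m),"mat",proj("wrist",(.554,.0335,.004),m),"pump",proj("wrist",(.639,.0216,.258),m))
E
```

```text
time: 12.52
ee_pos: [0.4659, 0.0348, 0.1348]
tcp_rot: [179.8, 39.7, -176.3]
wrist_force: [-0.8, 0.2, -3.4]
opening: 0.0577
grasp_force: 54.2
shift [ 4.35 -0.07 -0.74] turn [-0.02 -0.05 -0.05] q [  4.4 -48.5 -51.1  47.7  -0.2   0.6]
pred spout [303.0863665  455.86969644] mat [308.32132122 168.8097262 ] pump [281.02507557 536.85428285]
```

View pics/w5.png

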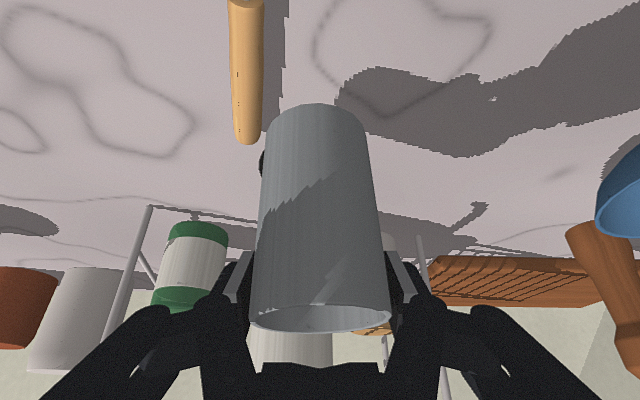

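```bash
python3 -m crank '[[[0.4,0,0,0,0,0],[0.55,0,0,0,0,0],[0.55,0,0,0,0,0],[0.55,0,0,0,0,0],[0.55,0,0,0,0,0],[0.55,0,-0.1,0,0,0],[0.55,0,-0.2,0,0,0],[0.45,0,-0.3,0,0,0],[0.2,0,-0.2,0,0,0],[0,0,0,0,0,0],[0,0,0,0,0,0]]]'
python3 - <<'E'
from h import *
plan((.553,.0335,.089),3.5,40,True)
im=np.hstack([cv2.resize(bot.camera(n)[a:a+80,b:b+80],None,fx=5,fy=5,interpolation=2) for n,a,b in(("top",140,275),("scene",200,280))])
cv2.imwrite("pics/c6.png",im[:,:,::-1])
E
```

```text
time: 13.48
ee_pos: [0.5535, 0.0357, 0.1223]
tcp_rot: [179.8, 39.8, -176.2]
wrist_force: [0.4, -0.7, -2.0]
opening: 0.0576
grasp_force: 54.2
shift [-0.02 -0.11 -1.67] turn [-0.03 -0.03 -0.06] q [  3.5 -31.9 -44.6  37.5   0.4  -0.2]
```

View pics/c6.png

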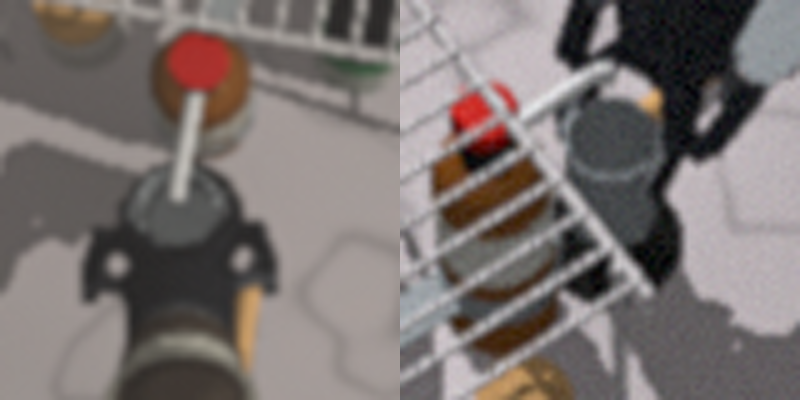

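The cup rim is at top (311,181) and scene (322.6,227.4), and the spout tip at top (310.6,179.5) and scene (322,213.5). I'll compare the two in metres.

```bash
python3 - <<'E'
from h import *
for z in(.137,): print("rim",plane("top",(311,181),z),plane("scene",(322.6,227.4),z),tri([ray("top",(311,181)),ray("scene",(322.6,227.4))]))
print("spout",plane("top",(310.7,179.4),.21),plane("scene",(322,214),.21))
E
```

```text
rim [0.55469899 0.03249588 0.137     ] [0.55284312 0.03913595 0.137     ] [0.55306892 0.03492668 0.13247289]
spout [0.55312085 0.03184441 0.21      ] [0.55063846 0.03520933 0.21      ]
```

Aligned to within about 3 mm. Lowering.

```bash
python3 -m crank '[[[0,-0.1,-0.3,0,0,0],[0,0,-0.3,0,0,0],[0,0,-0.3,0,0,0],[0,0,-0.25,0,0,0],[0,0,-0.2,0,0,0],[0,0,-0.15,0,0,0],[0,0,0,0,0,0],[0,0,0,0,0,0]]]'
python3 -m crank '[[[0,0,-0.08,0,0,0],[0,0,0,0,0,0],[0,0,0,0,0,0]]]'
```

```text
time: 14.25
ee_pos: [0.5538, 0.0335, 0.092]
tcp_rot: [179.7, 39.8, -176.3]
wrist_force: [0.6, 0.2, -1.5]
opening: 0.0576
grasp_force: 54.3
time: 14.5
ee_pos: [0.5539, 0.0335, 0.0908]
tcp_rot: [179.8, 39.9, -176.3]
wrist_force: [0.3, -0.0, -2.1]
opening: 0.0575
grasp_force: 54.3
```

```bash
python3 -m crank '[[[0,0,-0.08,0,0,0],[0,0,0,0,0,0],[0,0,0,0,0,0]]]'
python3 -m crank '[[[0,0,-0.08,0,0,0],[0,0,0,0,0,0],[0,0,0,0,0,0]]]'
```

```text
time: 14.75
ee_pos: [0.554, 0.0335, 0.0893]
tcp_rot: [179.8, 39.9, -176.3]
wrist_force: [0.7, 0.2, -0.3]
opening: 0.0574
grasp_force: 54.2
time: 15.0
ee_pos: [0.5548, 0.0335, 0.0892]
tcp_rot: [179.8, 40.0, -176.3]
wrist_force: [0.3, -1.7, 5.1]
opening: 0.0577
grasp_force: 54.5
```

Contact at 5 N. Release and back out along the tool axis.

```bash
python3 -m crank '[[[0,0,0,0,0,0],[0,0,0,0,0,0],[0,0,0,0,0,0],[0,0,0,0,0,0],[0,0,0,0,0,0],[0,0,0,0,0,0],[0,0,0,0,0,0],[0,0,0,0,0,0]]]' 1
python3 -m crank '[[[-0.15,-0.01,0.18,0,0,0],[-0.3,-0.02,0.36,0,0,0],[-0.4,-0.03,0.48,0,0,0],[-0.4,-0.03,0.48,0,0,0],[-0.4,-0.03,0.48,0,0,0],[-0.4,-0.03,0.48,0,0,0],[-0.4,-0.03,0.48,0,0,0],[-0.4,-0.03,0.48,0,0,0],[0,0,0.5,0,0,0],[0,0,0.5,0,0,0],[0,0,0,0,0,0]]]'
python3 - <<'E'
from h import *
plan((.52,.033,.32),0,45,True)
im=np.hstack([cv2.resize(bot.camera(n)[a:a+80,b:b+80],None,fx=5,fy=5,interpolation=2) for n,a,b in(("top",140,275),("scene",200,280))])
cv2.imwrite("pics/c7.png",im[:,:,::-1])
E
```

```text
time: 15.67
ee_pos: [0.5538, 0.0335, 0.0874]
tcp_rot: [179.8, 39.9, -176.3]
wrist_force: [0.4, -1.1, -0.1]
opening: 0.0853
grasp_force: 0.0
time: 16.58
ee_pos: [0.4978, 0.0294, 0.1793]
tcp_rot: [179.8, 40.1, -176.3]
wrist_force: [0.5, 0.6, 0.5]
opening: 0.085
grasp_force: 0.0
shift [1.11 0.18 7.03] turn [-0.   -0.71 -0.57] q [  3.  -42.7 -44.   48.6   0.7  -0.6]
```

View pics/c7.png

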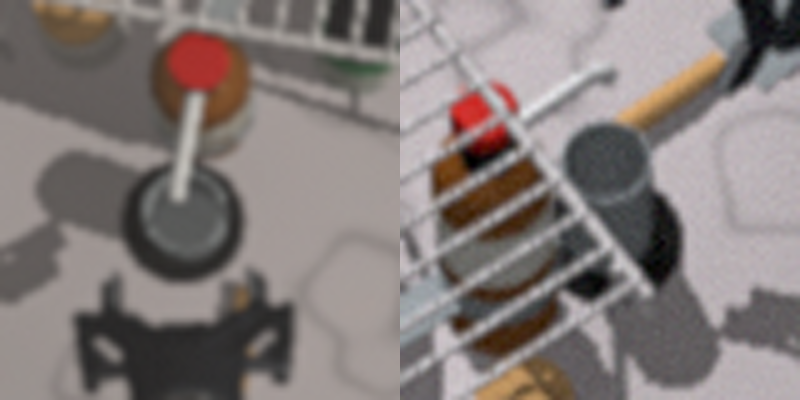

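The cup stands upright and centred on the mat (top crop (183,213)), and the gripper is clear. Now shut the fingers and rise for the pump.

```bash
python3 -m crank '[[[0,0,0.1,0,0,0],[0,0,0.3,0,0,0],[0,0,0.6,0,0,0],[0,0,0.6,0,0,0],[0,0,0.6,0,0,0],[0,0,0.6,0,0,0],[0,0,0.6,0,0,0],[0,0,0.6,0,0,0],[0,0,0.6,0,0,0],[0,0,0.6,0,0,0],[0,0,0.6,0,0,0],[0,0,0.4,0,0,0],[0,0,0,0,0,0]]]' 0 40
python3 - <<'E'
from h import *
plan((.57,.032,.305),-6,50,True); plan((.628,.023,.30),-6,50,True)
E
```

```text
time: 17.77
ee_pos: [0.4974, 0.0294, 0.3031]
tcp_rot: [179.8, 40.1, -176.3]
wrist_force: [0.1, 0.7, -0.4]
opening: -0.0001
grasp_force: 0.0
shift [3.63 0.13 0.1 ] turn [-0.05 -1.45 -1.44] q [  3.  -39.7 -28.8  60.9   0.7  -0.6]
shift [ 6.53 -0.32 -0.15] turn [-0.05 -1.45 -1.44] q [  3.  -39.7 -28.8  60.9   0.7  -0.6]
```

```bash
python3 -m crank '[[[0.36,0.01,0.02,0,-0.15,-0.15],[0.36,0.01,0.02,0,-0.15,-0.15],[0.36,0.01,0,0,-0.15,-0.15],[0.36,0.01,0,0,-0.15,-0.15],[0.36,0.01,0,0,-0.15,-0.15],[0.36,0.01,0,0,-0.15,-0.15],[0.36,0.01,0,0,-0.15,-0.15],[0.36,0.01,0,0,-0.15,-0.15],[0.36,0.01,0,0,-0.15,-0.15],[0.36,0.01,0,0,-0.1,-0.1],[0.4,-0.06,0,0,0,0],[0.4,-0.06,0,0,0,0],[0.4,-0.06,0,0,0,0],[0.4,-0.06,0,0,0,0],[0.4,-0.06,0,0,0,0],[0.4,-0.06,0,0,0,0],[0.4,-0.06,0,0,0,0],[0,0,0,0,0,0]]]'
python3 - <<'E'
from h import *
plan((.628,.023,.285),-6,50,True)
T=bot.camera("top");print("red",blobs(T,(0,150,100),(6,255,255),5,(295,140,335,170)))
E
```

```text
time: 19.27
ee_pos: [0.626, 0.0226, 0.3002]
tcp_rot: [179.4, 49.8, 173.5]
wrist_force: [-0.6, 0.0, -0.2]
opening: -0.0
grasp_force: 0.0
shift [ 0.1   0.02 -0.76] turn [-0.06 -0.03  0.01] q [  5.8 -28.7 -28.5  41.   -8.8   8. ]
red [([316.7, 150.3], [309, 147, 12, 10, 35])]
```

Descend in small steps while watching the force.

```bash
python3 -m crank '[[[0,0,-0.25,0,0,0],[0,0,-0.25,0,0,0],[0,0,-0.25,0,0,0],[0,0,-0.15,0,0,0],[0,0,0,0,0,0]]]'
python3 -m crank '[[[0,0,-0.2,0,0,0],[0,0,-0.1,0,0,0],[0,0,0,0,0,0]]]'
```

```text
time: 19.73
ee_pos: [0.6243, 0.023, 0.2812]
tcp_rot: [179.4, 49.7, 173.5]
wrist_force: [-0.1, 0.1, 0.2]
opening: -0.0001
grasp_force: 0.0
time: 19.98
ee_pos: [0.6248, 0.0229, 0.2767]
tcp_rot: [179.4, 49.8, 173.5]
wrist_force: [-1.2, 0.2, 2.6]
opening: 0.0004
grasp_force: 1.1
```

```bash
python3 -m crank '[[[0,0,-0.2,0,0,0],[0,0,-0.2,0,0,0],[0,0,-0.1,0,0,0],[0,0,0,0,0,0]]]'
python3 -m crank '[[[0,0,-0.1,0,0,0],[0,0,0,0,0,0]]]'
```

```text
time: 20.32
ee_pos: [0.6251, 0.023, 0.2672]
tcp_rot: [179.4, 49.9, 173.5]
wrist_force: [-1.6, 0.5, 6.3]
opening: -0.0002
grasp_force: 3.1
time: 20.48
ee_pos: [0.6251, 0.023, 0.2656]
tcp_rot: [179.4, 49.9, 173.5]
wrist_force: [-1.7, 0.8, 6.7]
opening: -0.0003
grasp_force: 3.3
```

```bash
python3 -m crank '[[[0,0,-0.1,0,0,0],[0,0,0,0,0,0]]]'
python3 -m crank '[[[0,0,-0.1,0,0,0],[0,0,0,0,0,0]]]'
```

```text
time: 20.65
ee_pos: [0.6252, 0.0229, 0.2637]
tcp_rot: [179.4, 49.9, 173.5]
wrist_force: [-3.0, 1.3, 7.0]
opening: 0.0003
grasp_force: 3.7
time: 20.82
ee_pos: [0.6253, 0.0229, 0.2625]
tcp_rot: [179.4, 50.0, 173.5]
wrist_force: [-4.4, 0.3, 7.9]
opening: 0.0002
grasp_force: 3.9
```

```bash
python3 -m crank '[[[0,0,-0.1,0,0,0],[0,0,0,0,0,0]]]'
python3 -m crank '[[[0,0,0,0,0,0],[0,0,0,0,0,0],[0,0,0,0,0,0]]]'
```

```text
time: 20.98
ee_pos: [0.6257, 0.0229, 0.2624]
tcp_rot: [179.3, 50.2, 173.4]
wrist_force: [-6.8, 0.5, 12.9]
opening: -0.0002
grasp_force: 6.5
time: 21.23
ee_pos: [0.6257, 0.0229, 0.2624]
tcp_rot: [179.3, 50.2, 173.4]
wrist_force: [-6.9, 0.7, 13.4]
opening: 0.0003
grasp_force: 6.5
```

The head is on its stop (13 N, no more travel). Let it rise, then back away.

```bash
python3 -m crank '[[[0,0,0,0,0,0],[0,0,0.2,0,0,0],[0,0,0.3,0,0,0],[0,0,0.4,0,0,0],[0,0,0.5,0,0,0],[0,0,0.5,0,0,0],[0,0,0.2,0,0,0],[-0.2,0.02,0,0,0,0],[-0.5,0.05,0,0,0,0],[-0.5,0.05,0,0,0,0],[-0.5,0.05,0,0,0,0],[-0.5,0.05,0,0,0,0],[-0.5,0.05,0,0,0,0],[-0.5,0,0,0,0,0],[-0.5,0,0,0,0,0],[-0.5,0,0,0,0,0],[-0.5,0,0,0,0,0],[0,0,0,0,0,0],[0,0,0,0,0,0]]]'
python3 - <<'E'
from h import *
T=bot.camera("top");S=bot.camera("scene")
print("red",blobs(T,(0,150,100),(6,255,255),5,(295,140,335,170)),blobs(S,(0,150,100),(6,255,255),8,(280,205,315,240)))
T0=cv2.imread("pics/c7.png")[:,:400,::-1]; d=cv2.absdiff(T[140:220,275:355],np.ascontiguousarray(cv2.resize(T0,(80,80),interpolation=cv2.INTER_AREA)))
print("mat-area diff",d[33:55,25:50].mean(), d[:10].mean())
print(bot.get_obs()["wrist_force"],bot.get_obs()["ee_pos"])
E
```

```text
time: 22.82
ee_pos: [0.5306, 0.0284, 0.3004]
tcp_rot: [179.4, 49.8, 173.5]
wrist_force: [-0.1, -0.2, 0.5]
opening: 0.0001
grasp_force: 0.0
red [([314.1, 151.9], [308, 147, 13, 11, 119])] [([293.6, 221.9], [291, 219, 7, 7, 32]), ([298.0, 226.8], [295, 225, 6, 4, 12])]
mat-area diff 12.232121212121212 0.9895833333333334
[-0.36064069  0.1720297   0.55131948] [0.53101517 0.02833287 0.300302  ]
```

The head is back where it started. I'll retract further so the cup is visible, then check it.

```bash
python3 -m crank '[[[-0.4,0,0.2,0,0.3,0],[-0.4,0,0.2,0,0.3,0],[-0.4,0,0.2,0,0.3,0],[-0.4,0,0.2,0,0.3,0],[-0.4,0,0.2,0,0.3,0],[-0.4,0,0.2,0,0.3,0],[-0.4,0,0.2,0,0.3,0],[-0.4,0,0.2,0,0.3,0],[-0.4,0,0,0,0.3,0],[-0.4,0,0,0,0.3,0],[0,0,0,0,0,0],[0,0,0,0,0,0],[0,0,0,0,0,0]]]'
python3 - <<'E'
from h import *
old=cv2.imread("pics/c7.png")[:,:,::-1]
for i,(n,a,b) in enumerate((("top",140,275),("scene",200,280))):
    c=bot.camera(n)[a:a+80,b:b+80].astype(np.float32); o=cv2.resize(np.ascontiguousarray(old[:,400*i:400*i+400]),(80,80),interpolation=cv2.INTER_AREA).astype(np.float32)
    box=(slice(33,54),slice(25,49)) if i==0 else (slice(23,52),slice(30,54))
    g=[cv2.cvtColor(x,cv2.COLOR_RGB2GRAY)[box].copy() for x in(c,o)]
    print(n,np.abs(g[0]-g[1]).mean(),cv2.phaseCorrelate(*g))
E
```

```text
time: 24.0
ee_pos: [0.4513, 0.0283, 0.3322]
tcp_rot: [-178.0, 29.3, 175.2]
wrist_force: [0.1, -0.5, -0.1]
opening: 0.0004
grasp_force: 0.0
top 0.9379708 ((0.00544964342648413, -0.012836045644593952), 0.9545428136156665)
scene 2.7074196 ((0.04057192623365857, 0.02532530136313582), 0.9953047341770596)
```

The cup hasn't moved, the pump head is up, and the robot touches nothing. Handing in.

```bash
python3 -c "
from workcell import bot
print(bot.job_done())"
```

```text
the job is handed in; nothing more can be done
None
```

I drained the steel cup over the bowl, stood it under the spout and let go, then pressed the pump to its stop and let it spring back; the job is handed in at about 24 s, with no verdict returned.

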